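Turn the paint test panel over on the viewing desk

TASK

The test panel stands on the green drying rest with its grey side up: turn it over and lay it on the white viewing desk with the blue painted side up, flat against the slope, lower edge down on the ledge and square in the middle, lengthways up the slope as it stood. Lay it down gently, never letting it drop or flop. Once it is lying there and let go, switch on the lamp by pushing its red-tipped lever all the way over, away from the robot; leave everything else on the bench where it stands.

Things in the scene. Friction and masses are not known exactly. Their poses are not given: they have to be found in the camera images.
- panel: Test panel: stiff flat plate 160 (x) by 110 (y) by 5 mm (z), about 0.18 kg, origin at its centre. Its +z face is grey primer, its -z face blue paint. At the start it stands on the drying rest, grey face up, its x axis pointing down the slope, lower edge on the ledge, within 15 mm of the middle.
- drying_rest_slope: Slope of the green drying rest (fixed), 60 deg from horizontal, upper end nearer the robot. Origin: on the support surface at the middle of the ledge; x down the slope, away from the robot, y along the ledge, z out of the surface. Plate 110 wide, 8 thick, from x = 0 to -100 mm: the panel's top 60 mm stand free, both faces open. Ledge 8 thick, 16 high, no lip or ends.
- viewing_desk_slope: Slope of the white viewing desk (fixed), 50 deg from horizontal, upper end nearer the robot; origin, axes, plate and ledge as on the drying rest's slope. A panel properly on it has its centre at x = -80, y = 0, z = 2.5 mm. Beyond the ledge the base carries a low lamp bar, its top 33 mm above the table.
- drying_rest: Foot of the green drying rest: base 140 (x) by 130 (y) by 12 mm, fixed. Origin on the table under its middle; the ledge middle (slope origin) is 30 mm ahead in its x and 40 mm up.
- viewing_desk: Foot of the white viewing desk: base from x = -90 to x = +115 mm, 130 wide, 12 thick, fixed. Origin on the table; the ledge middle (slope origin) is 40 mm ahead in its x and 40 mm up.
- lamp_switch (a joint): Angle of the lamp's toggle lever on a grey block: 0 = off, leaning towards the block's -x (roughly towards the robot); 1.0 rad = on, leaning as far towards its +x. It starts between 0 and 0.12, stays where it is left and takes about 1 N at the tip to swing.
- lamp_switch_tip (a point): Centre of the red ball (radius 13 mm) at the end of the lamp's lever, 80 mm from the hinge; it swings over an arc, about 92 mm above the table at both ends and 102 mm in the middle.
- lamp_switch_base: The grey switch block, 70 (x) by 50 (y) by 25 mm high, fixed. Origin on the table under its middle; the lever's hinge runs along its y, 22 mm above the origin. The lever swings from -x to +x of this frame.
- mixing_cup: Bystander: clear plastic mixing cup, rim radius 42, height 90; origin under its centre (mm). Leave alone.
- tin_silver: Bystander: paint tin with a white label, radius 42, height 95; origin under its centre (mm). Leave alone.
- tin_red: Bystander: paint tin with a red label, radius 42, height 95; origin under its centre (mm). Leave alone.
- toner_blue: Bystander: white bottle, blue label, black cap, radius 36, height 190; origin under its centre (mm). Leave alone.
- toner_yellow: Bystander: white bottle, yellow label, black cap, radius 36, height 190; origin under its centre (mm). Leave alone.
- swatch_deck: Bystander: fanned-out deck of five coloured swatches lying flat, about 110 x 150 x 20; origin under its centre (mm). Leave alone.
- tape_roll: Bystander: yellow ring of tape lying flat, outer radius 50, height 25; origin under its centre (mm). Leave alone.
- scraper: Bystander: spatula lying flat; origin under its middle (mm). Leave alone.
Mind the look-alikes: they are no part of the job. What is shaped like the lamp_switch_base but purple, turquoise or yellow is not meant.

How it is judged:
By the outcome, as a careful person would: the job done as asked, in the order asked, and still so for the second after the job is handed in, with the robot touching nothing.
It also fails if it takes over 54 s, if anything falls off the work surface, if the arm or the gripper's body presses on something with over 40 N, if the wrist force passes 120 N, or if a joint passes its speed limit or range.

ROBOT

A 7-joint arm with a two-finger parallel gripper is mounted at the origin on the work surface. World frame = base frame: x ahead of the robot, y to its left, z up, the work surface at z = 0. Lengths are in m, angles in rad, forces in N, time in s.
With the tool pointing down it reaches from about 0.4 to 0.875 m from the base axis. Payload 19.3 kg.
Tool frame: the origin (TCP) lies at the very end of the fingers, on their centre line; the grasp point (between the pads) lies 19 mm behind it; z points along the fingers, y is the direction in which the jaws open and shut (so a half turn about z gives the same grasp; the last joint's range is limited). The gripper opens to 85 mm and grips with 20 to 120 N. Pads are 22 mm wide; open, the fingers measure 114 mm over their backs; the gripper's body (76 mm by 85 mm) begins 54 mm behind the grasp point. The pads swing forward as they close: fully open they stand 13 mm farther back than shut.
Start: joints at [1.085, 0.521, -0.036, 1.599, 0.021, 1.021, -0.113], TCP at [0.252, -0.572, 0.231] pointing down, gripper open.
Joint ranges: [-2.91, 2.91], [-0.3, 2.13], [-1.5, 1.42], [0.17, 2.43], [-1.26, 4.41], [0.16, 1.93], [-2.52, 2.52]. Speed limits (rad/s): [1.89, 1.89, 2.39, 2.39, 3.01, 3.01, 3.01].

INTERFACE

Orientations are given as [roll, pitch, yaw] about the fixed x, y, z axes, in that order (R = Rz(yaw) Ry(pitch) Rx(roll)).
In Python, from workcell import bot, vision, job_done gives the robot as it stands.
- The arm moves only by the tool arm_command, never from a script. Its arguments are lists of equal length, an entry for each row: "gripper": the finger opening in cm, from 0 to 8.54; "slide": the shift along the tool's x, y, z in cm, a list of three; "turn": the turn, a rotation vector about the tool's x, y, z in degrees, a list of three. A call has 1 to 5 rows; each row is the pose to reach, as a shift and turn from the pose commanded when the call began, along the tool's axes at that moment; what a row does not reach only later rows make up. A row lasts 1/8 s, in which the tool goes at most 62.5 mm and 10.7 degrees, less where a joint would pass 70% of its speed; a pose out of reach is approached as far as the arm can. A call with a gripper value outside its range is refused whole. The fingers move at their own pace and stop on an object; "force" is the grip in N (left out, the last holds). Time passes only in rows, so rows that repeat a pose let the fingers close. It gives the time, the measured TCP pose, the force and the opening at its end, in the units of the state.
- bot.observe(): the state, without advancing time (a new reading comes with each control period).
- vision.grab_frame(name): name is "scene" or "top" or "wrist"; returns the picture (384x512x3 uint8, blue, green, red); there is no depth.
- vision.camera_model(name): a dict with "mtx" (3x3 intrinsics, pixels), "k1" (the pictures are not rectified: a ray, as slopes to the right and down, at radius r is drawn at 1 + k1 r^2 times it, then the intrinsics apply), "T" (4x4, takes a point from camera to world coordinates). Camera axes: x right, y down, z forward; pixel columns grow to the right and rows downward; lengths in m; the calibration is good to about 2 mm. A picture is of the moment at which its call begins: read the wrist's pose just before it. camera_model takes no time and is no camera call; for the wrist camera it gives the pose at the moment of the call.
- job_done(): hands the job in, once; it reports no verdict.
The state is a dict: "clock": time; "qpos": joint angles; "qd": joint speeds; "joint_efforts": joint torques, N m; "position": TCP position; "tool_rot": TCP orientation; "force": force on the tool from outside, world axes, zero at the start; "moment": the same for the moment, N m; "grip_width": finger opening in m.
Only numpy, scipy, OpenCV 4.12 (cv2) and the standard library are available. Lean on these libraries where they do the work, as an engineer would, in place of code of your own. Each camera call takes 0.05 s, during which the arm holds its last target. There are 200 camera calls.

## Working session

There is one attempt and no reset: what is moved stays moved. The work goes in short steps, Python scripts to look and compute and a tool call to move; the robot and the scene stay as the last step left them, time stands still between calls to the robot, and variables do not carry over. Pictures are saved under pics/ and viewed, about 8 in all and at most 12, crops included, and the job is handed in when it is done.

Besides the shell and the picture viewer there is one more tool, called after "Request:" as name(argument=value, ...), one argument or row to a line, values as JSON. arm_command: Moves the arm, as the interface text tells. Its arguments: {"type":"object","properties":{"gripper":{"type":"array","items":{"type":"number"}},"slide":{"type":"array","items":{"type":"array","items":{"type":"number"}}},"turn":{"type":"array","items":{"type":"array","items":{"type":"number"}}},"force":{"type":"number"}},"required":["gripper","slide","turn"]}

```bash
ls; mkdir -p pics; python3 - <<'E'
from workcell import bot, vision
import cv2
for n in ("scene","top"):
    cv2.imwrite(f"pics/{n}0.png",vision.grab_frame(n)); m=vision.camera_model(n); print(n,m)
s=bot.observe();print(s)
E
```

```text
pics
scene {'mtx': array([[362.85123708,   0.        , 253.49351406],
       [  0.        , 362.85123708, 189.84704481],
       [  0.        ,   0.        ,   1.        ]]), 'k1': -0.023364035832598683, 'T': array([[-8.81652065e-01,  3.40115348e-01, -3.27125642e-01,
         1.02682279e+00],
       [ 4.71900019e-01,  6.35307734e-01, -6.11305533e-01,
         8.47179568e-01],
       [-8.89440421e-05, -6.93329383e-01, -7.20620815e-01,
         1.08325079e+00],
       [ 0.00000000e+00,  0.00000000e+00,  0.00000000e+00,
         1.00000000e+00]])}
top {'mtx': array([[391.05500495,   0.        , 256.56499169],
       [  0.        , 391.05500495, 185.49626003],
       [  0.        ,   0.        ,   1.        ]]), 'k1': -0.08078784746558516, 'T': array([[ 0.04277973, -0.97713497,  0.20827179,  0.33340163],
       [-0.99908235, -0.0422753 ,  0.00687468, -0.00954914],
       [ 0.00208726, -0.20837476, -0.97804683,  1.29096812],
       [ 0.        ,  0.        ,  0.        ,  1.        ]])}
{'clock': 0.1, 'qpos': array([ 1.08480705,  0.52197518, -0.03630487,  1.59993128,  0.02119818,
        1.02111995, -0.11279026]), 'qd': array([ 1.89725318e-04, -1.78612002e-03, -9.82640485e-05, -5.03093846e-04,
       -1.82430098e-03,  1.11905739e-03, -5.22126302e-04]), 'joint_efforts': array([ 3.11757052e-03, -9.28498793e+01,  1.98392138e+00, -3.70536339e+01,
        1.80888351e-02,  5.31893442e-03, -6.05381388e-05]), 'position': array([ 0.2522805 , -0.5714917 ,  0.23077766]), 'tool_rot': array([-3.14054707e+00,  8.33969402e-05,  4.15767209e-01]), 'force': array([ 0.19093448, -0.14118947, -0.10757407]), 'moment': array([0.03160393, 0.01871926, 0.01927291]), 'grip_width': 0.08551572660651897}
```

```bash
python3 -c "
import cv2
for n in ('scene','top'):
    cv2.imwrite(f'pics/{n}0b.png',cv2.resize(cv2.imread(f'pics/{n}0.png'),(800,600),interpolation=cv2.INTER_CUBIC))"
```

```text
(no output)
```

View pics/scene0b.png

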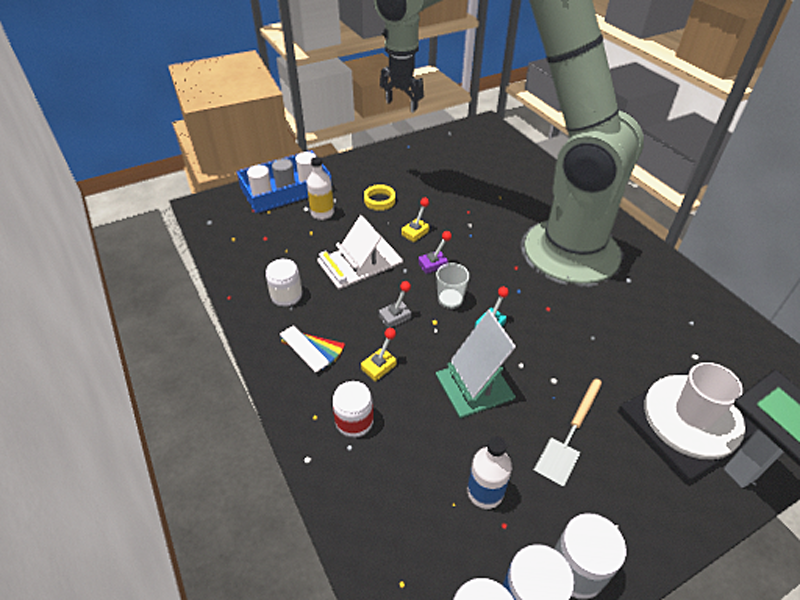

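View pics/top0b.png

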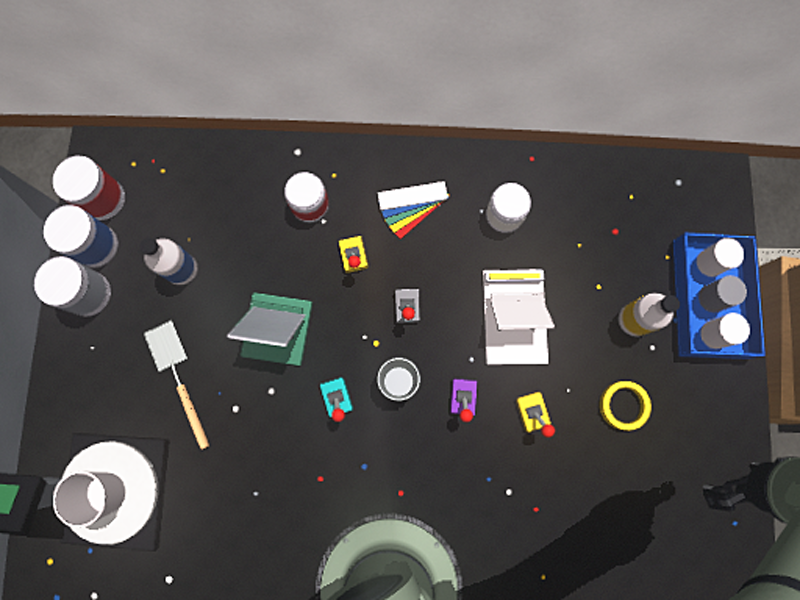

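Scene view shows the green rest with panel at about (478,365), the white desk (360,255), and switches: yellow (378,355) and (415,222), purple (435,258), turquoise (490,310), grey (396,308). In the top view the grey one is at (407,305); it is the only grey one, so it is the lamp switch. Next I'll enlarge these for corner readings.

```bash
cat > crop.py <<'E'
import cv2,numpy as np
def tile(img,c,w,h,s):
    x0,y0=int(c[0]-w/2),int(c[1]-h/2)
    t=cv2.resize(img[y0:y0+h,x0:x0+w],None,fx=s,fy=s,interpolation=cv2.INTER_CUBIC)
    for x in range((x0//10+1)*10,x0+w,10):
        cv2.line(t,(int((x-x0+.5)*s),0),(int((x-x0+.5)*s),6),(0,255,255),1); cv2.putText(t,str(x),(int((x-x0+.5)*s)-10,16),0,.35,(0,255,255),1)
    for y in range((y0//10+1)*10,y0+h,10):
        cv2.line(t,(0,int((y-y0+.5)*s)),(6,int((y-y0+.5)*s)),(0,255,255),1); cv2.putText(t,str(y),(8,int((y-y0+.5)*s)+4),0,.35,(0,255,255),1)
    return t
E
python3 - <<'E'
import cv2,numpy as np
from crop import tile
s=cv2.imread('pics/scene0.png');t=cv2.imread('pics/top0.png')
a=[tile(t,(173,211),66,60,5),tile(t,(331,202),50,60,5),tile(t,(260,194),44,60,5)]
b=[tile(s,(306,232),66,74,4),tile(s,(231,161),66,74,4),tile(s,(254,194),66,74,4)]
A=np.hstack(a);B=np.hstack(b)
cv2.imwrite('pics/m1.png',np.vstack([A,np.pad(B,((0,0),(0,A.shape[1]-B.shape[1]),(0,0)))]));print(A.shape,B.shape)
E
```

```text
(300, 800, 3) (296, 792, 3)
```

View pics/m1.png

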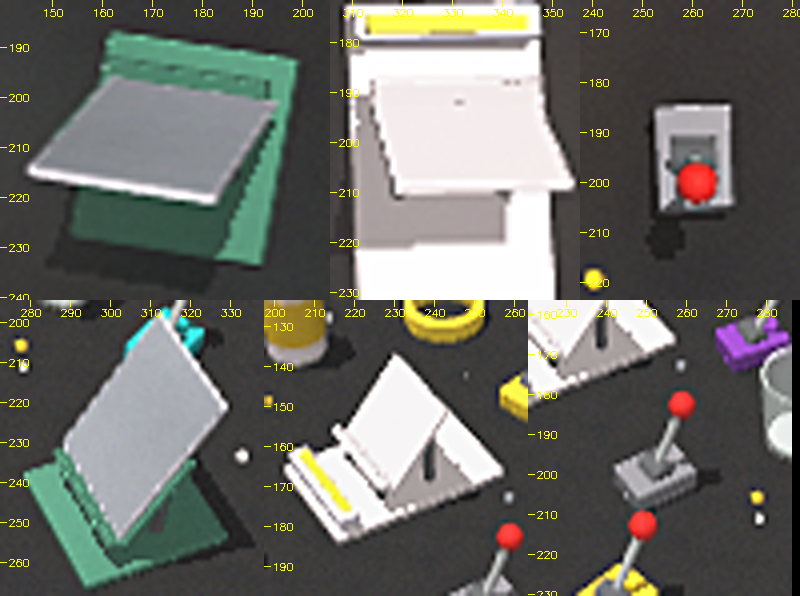

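The enlarged crop shows the panel's corners, the base and plate corners of both stands, and the grey block with its red ball at top-image (261,200). Now fitting poses.

```bash
cat > geo.py <<'E'
import numpy as np
from scipy.optimize import least_squares
from scipy.spatial.transform import Rotation as R
def proj(m,P):
    P=np.atleast_2d(P);T=m["T"];p=(P-T[:3,3])@T[:3,:3];s=p[:,:2]/p[:,2:]
    s=s*(1+m["k1"]*(s**2).sum(1,keepdims=True));K=m["mtx"];return s*[K[0,0],K[1,1]]+K[:2,2]
def slopeT(x,y,yaw,ahead,deg):
    T=np.eye(4);T[:3,:3]=R.from_euler('z',yaw).as_matrix()@R.from_euler('y',np.radians(deg)).as_matrix()
    T[:3,3]=[x+ahead*np.cos(yaw),y+ahead*np.sin(yaw),.04];return T
def base(x,y,yaw,p): return np.asarray(p)@R.from_euler('z',yaw).as_matrix().T+[x,y,0]
E
python3 - <<'E'
from geo import *
from workcell import vision
S,T=vision.camera_model("scene"),vision.camera_model("top")
ap=lambda M,p:np.asarray(p)@M[:3,:3].T+M[:3,3]
def fit(name,f,x0):
    obs=f(x0)
    r=least_squares(lambda v:np.concatenate([(proj(m,P)-q).ravel() for m,P,q in f(v)]),x0,loss='soft_l1')
    print(name,r.x.round(4));
    for m,P,q in f(r.x): print('  ',(proj(m,P)-q).round(1).tolist())
    return r.x
def rest(v):
    x,y,w,o,pw=v
    b=lambda p:base(x,y,w,p);M=slopeT(x,y,w,.03,60)
    c,s=np.cos(pw),np.sin(pw)
    pan=lambda l:ap(M,[[-.08+c*a-s*d,o+s*a+c*d,.005] for a,d in l])
    return [(T,b([[.07,.065,.012],[.07,-.065,.012],[-.07,-.065,.012]]),[[161.5,187.1],[198.9,192.5],[191.9,233.3]]),
     (S,b([[.07,-.065,.012],[.07,.065,.012],[-.07,.065,.012]]),[[278.5,239],[294.5,265.75],[329.5,254.5]]),
     (T,pan([(-.08,-.055),(-.08,.055)]),[[181.9,221.1],[145.5,215.3]]),
     (S,pan([(-.08,-.055),(-.08,.055),(.08,.055),(.08,-.055)]),[[312.5,198.25],[329.5,221.25],[302.5,254.5],[288.75,231.25]])]
def desk(v):
    x,y,w=v;b=lambda p:base(x,y,w,p);M=slopeT(x,y,w,.04,50)
    return [(T,b([[.115,.065,.012],[.115,-.065,.012],[-.09,-.065,.012],[-.09,.065,.012]]),[[309.4,172.4],[347.1,171.2],[350.3,232],[311.3,232]]),
     (S,b([[.115,-.065,.012],[.115,.065,.012],[-.09,.065,.012]]),[[202.5,165.5],[217,184.25],[257.25,166.5]]),
     (T,ap(M,[[-.1,.055,0],[-.1,-.055,0]]),[[318.9,209.9],[354.3,208.9]]),
     (S,ap(M,[[-.1,-.055,0],[-.1,.055,0]]),[[230.5,137.25],[243.25,151.5]])]
def sw(v):
    x,y,w,th=v;b=lambda p:base(x,y,w,p);a=th-.5
    tip=b([[.08*np.sin(a),0,.022+.08*np.cos(a)]])
    return [(T,b([[.035,.025,.025],[.035,-.025,.025]]),[[252.7,184.5],[267.9,184.9]]),
     (T,tip,[[260.9,200.1]]),(S,tip,[[259,182.5]]),
     (S,b([[.035,-.025,.025],[.035,.025,.025],[-.035,.025,.025]]),[[242.75,197.75],[246.5,204],[262,197.25]])]
fit('rest',rest,[.5,.27,0,0,0]);fit('desk',desk,[.5,-.2,0]);v=fit('sw',sw,[.55,0,0,.05])
E
```

```text
rest [ 0.5107  0.2634 -0.1059 -0.0038  0.0261]
   [[-0.8, -0.3], [-0.2, 0.0], [-0.8, 0.8]]
   [[-0.2, -2.0], [-0.2, -0.2], [0.4, -1.9]]
   [[-0.1, -1.0], [-1.3, -0.6]]
   [[-0.4, -0.4], [-0.4, -0.5], [0.6, -0.2], [-0.3, -0.3]]
desk [ 0.5476 -0.2451  0.0576]
   [[-0.9, -0.1], [-0.4, 0.6], [0.2, 0.5], [-0.2, 1.2]]
   [[-0.2, -0.9], [-1.1, -1.8], [0.3, -1.3]]
   [[-0.7, -1.4], [-0.3, -1.0]]
   [[-0.4, -0.7], [-0.3, -0.9]]
sw [ 0.5716 -0.0153  0.0425  0.116 ]
   [[0.3, 0.1], [0.2, -0.3]]
   [[-0.0, 0.2]]
   [[-0.3, -0.3]]
   [[-1.4, -0.8], [1.1, 1.1], [0.9, 1.1]]
```

Request:
arm_command(
  gripper=[8.5,8.5,8.5,8.5,8.5],
  slide=[
    [3,-3,-5],
    [7,-7,-9],
    [11,-12,-13],
    [16,-17,-17],
    [21,-23,-20],
  ],
  turn=[
    [0,0,-5],
    [5,5,-10],
    [10,10,-15],
    [10,15,-20],
    [10,20,-25],
  ],
)

```text
clock: 0.72
position: [0.3353, -0.3292, 0.4069]
tool_rot: [-3.045, -0.378, 0.842]
force: [0.3, -0.5, 0.3]
grip_width: 0.085
```

```bash
cat > log.py <<'E'
from workcell import bot
import json
s=bot.observe();print(s["clock"],s["qpos"].round(3),s["position"].round(4),s["tool_rot"].round(3),s["force"].round(1))
open("log.jsonl","a").write(json.dumps([s["qpos"].tolist(),s["position"].tolist(),s["tool_rot"].tolist()])+"\n")
E
echo '[[1.08480705,0.52197518,-0.03630487,1.59993128,0.02119818,1.02111995,-0.11279026],[0.2522805,-0.5714917,0.23077766],[-3.14054707,8.33969402e-05,0.415767209]]' > log.jsonl; python3 log.py
```

```text
0.725 [ 1.1    0.231 -0.256  1.645 -0.307  1.427  0.203] [ 0.3353 -0.3292  0.4069] [-3.045 -0.378  0.842] [ 0.3 -0.5  0.3]
```

Request:
arm_command(
  gripper=[8.5,8.5,8.5,8.5,8.5],
  slide=[
    [3,-3,0],
    [6,-6,0],
    [8,-9,0],
    [10,-12,0],
    [10,-12,0],
  ],
  turn=[
    [0,-8,0],
    [0,-16,0],
    [-10,-16,0],
    [-20,-16,0],
    [-30,-16,0],
  ],
)

```text
clock: 1.35
position: [0.3074, -0.1918, 0.4505]
tool_rot: [2.85, -0.087, 0.801]
force: [0.0, -1.5, -0.4]
grip_width: 0.0849
```

```bash
python3 log.py
```

```text
1.35 [ 0.741 -0.29  -0.264  2.013 -0.08   1.106 -0.281] [ 0.3074 -0.1918  0.4505] [ 2.85  -0.087  0.801] [ 0.  -1.5 -0.4]
```

Request:
arm_command(
  gripper=[8.5,8.5,8.5],
  slide=[
    [0,-5,0],
    [0,-8,0],
    [0,-8,0],
  ],
  turn=[
    [0,0,10],
    [0,0,20],
    [0,0,30],
  ],
)

```text
clock: 1.72
position: [0.2873, -0.1562, 0.405]
tool_rot: [2.947, -0.13, 0.538]
force: [-1.1, -2.5, 1.2]
grip_width: 0.085
```

```bash
python3 log.py
cat > kin.py <<'E'
import json,numpy as np
from scipy.optimize import least_squares
from scipy.spatial.transform import Rotation as R
D=[json.loads(l) for l in open("log.jsonl")]
AX=['z','y','z','y','z','y','z']
def fk(q,p,sg):
    # p: 8 link offsets (x,y,z in local) + base rotation z + tool rotation z
    M=R.from_euler('z',p[24]);t=np.zeros(3)
    for i in range(7):
        t=t+M.apply(p[3*i:3*i+3]); M=M*R.from_euler(AX[i],sg[i]*q[i])
    return t+M.apply(p[21:24]),M*R.from_euler('z',p[25])
LIM=np.array([[-2.91,2.91],[-.3,2.13],[-1.5,1.42],[.17,2.43],[-1.26,4.41],[.16,1.93],[-2.52,2.52]])
E
python3 - <<'E'
from kin import *
import itertools
best=[]
for s in itertools.product([1,-1],repeat=4):
    sg=[s[0],1,s[1],1,s[2],1,s[3]]
    def f(v):
        p=np.zeros(26);p[24],p[25]=v
        return np.concatenate([(fk(q,p,sg)[1].inv()*R.from_euler('xyz',r)).as_rotvec() for q,_,r in D])
    for a in (0,1.57,3.14,-1.57):
      for b in (0,1.57,3.14,-1.57):
        r=least_squares(f,[a,b]);best.append((r.cost,sg,r.x.round(3)))
best.sort(key=lambda t:t[0])
for b in best[:6]:print(b)
E
```

```text
1.725 [ 0.592 -0.302 -0.22   2.117 -0.054  1.086 -0.651] [ 0.2873 -0.1562  0.405 ] [ 2.947 -0.13   0.538] [-1.1 -2.5  1.2]
(np.float64(1.5329538033206556e-17), [-1, 1, -1, 1, -1, 1, -1], array([-0.   ,  1.571]))
(np.float64(1.532953826232073e-17), [-1, 1, -1, 1, -1, 1, -1], array([-0.   ,  1.571]))
(np.float64(1.532953860147595e-17), [-1, 1, -1, 1, -1, 1, -1], array([-0.   ,  1.571]))
(np.float64(1.5329538793091885e-17), [-1, 1, -1, 1, -1, 1, -1], array([-0.   ,  1.571]))
(np.float64(1.532953892516852e-17), [-1, 1, -1, 1, -1, 1, -1], array([-0.   ,  1.571]))
(np.float64(1.5329539093684815e-17), [-1, 1, -1, 1, -1, 1, -1], array([-0.   ,  1.571]))
```

```bash
python3 - <<'E'
from kin import *
sg=[-1,1,-1,1,-1,1,-1]
def sol(idx):
    cols=[]
    for k in idx:
        p=np.zeros(26);p[25]=np.pi/2;p[k]=1
        cols.append(np.concatenate([fk(q,p,sg)[0] for q,_,_ in D]))
    A=np.array(cols).T;b=np.concatenate([np.array(d[1]) for d in D])
    x,_,rk,sv=np.linalg.lstsq(A,b,rcond=None);print(idx,x.round(4),'rk',rk,'sv',sv[-1].round(3),'err',abs(A@x-b).max())
sol([2,8,14,23]);sol([2,8,9,12,14,23]);sol([2,8,9,12,14,18,23]);sol([2,3,8,9,12,14,18,23])
E
cat > go.py <<'E'
import sys,numpy as np
from scipy.spatial.transform import Rotation as R
from workcell import bot
def rel(P,Rt,P0=None,R0=None):
    s=bot.observe()
    P0=s["position"] if P0 is None else P0;R0=R.from_euler('xyz',s["tool_rot"]) if R0 is None else R0
    return (R0.inv().apply(np.asarray(P)-P0)*100).round(2),np.degrees((R0.inv()*Rt).as_rotvec()).round(1)
E
python3 -c "
from go import *
print(rel([.45,-.02,.45],R.from_euler('xyz',[3.1416,0,.9])))"
```

```text
[2, 8, 14, 23] [0.2538 0.4661 0.4334 0.1922] rk 4 sv 0.323 err 0.05102181960461033
[2, 8, 9, 12, 14, 23] [ 0.2865  0.4872 -0.0103  0.0463  0.4579  0.1941] rk 6 sv 0.113 err 0.05023910113246802
[2, 8, 9, 12, 14, 18, 23] [ 0.2903  0.4902 -0.0149  0.0557  0.446  -0.0185  0.1976] rk 7 sv 0.111 err 0.049849258263858914
[2, 3, 8, 9, 12, 14, 18, 23] [0.3067 0.267  0.5331 0.1726 0.0539 0.1295 0.1403 0.3363] rk 8 sv 0.111 err 0.043473833633928594
(array([21.36, -2.95, -2.36]), array([ 12.4,  -5.3, -21.4]))
```

Request:
arm_command(
  gripper=[8.5,8.5,8.5,8.5,8.5],
  slide=[
    [5,-1,0],
    [10,-1.5,-1],
    [15,-2,-2],
    [20,-3,-2],
    [21,-3,-2],
  ],
  turn=[
    [3,0,-4],
    [5,-2,-8],
    [8,-4,-14],
    [12,-5,-20],
    [12,-5,-21],
  ],
)

```text
clock: 2.35
position: [0.4496, -0.02, 0.4467]
tool_rot: [3.138, -0.01, 0.904]
force: [-2.0, -0.5, 0.1]
grip_width: 0.0849
```

```bash
python3 log.py;python3 - <<'E'
from kin import *
sg=[-1,1,-1,1,-1,1,-1]
def sol(idx):
    cols=[]
    for k in idx:
        p=np.zeros(26);p[25]=np.pi/2;p[k]=1
        cols.append(np.concatenate([fk(q,p,sg)[0] for q,_,_ in D]))
    A=np.array(cols).T;b=np.concatenate([np.array(d[1]) for d in D])
    x,_,rk,sv=np.linalg.lstsq(A,b,rcond=None);print(idx,x.round(4),'rk',rk,'sv',sv[-1].round(3),'err',abs(A@x-b).max())
sol([2,8,14,23,4]);sol([2,8,14,23,7,13]);sol([2,8,14,23,4,10,16]);sol([2,3,8,14,23,7,10,13,16,19])
E
```

```text
2.35 [ 0.379  0.079 -0.497  1.674  0.034  1.388 -0.79 ] [ 0.4496 -0.02    0.4467] [ 3.138 -0.01   0.904] [-2.  -0.5  0.1]
[2, 8, 14, 23, 4] [ 0.3219  0.5187  0.432   0.3153 -0.0591] rk 5 sv 0.307 err 0.008292450029872722
[2, 8, 14, 23, 7, 13] [ 0.3203  0.5298  0.4207  0.3279 -0.0213 -0.0379] rk 6 sv 0.194 err 7.435428162860802e-05
[2, 8, 14, 23, 4, 10, 16] [ 3.203e-01  5.297e-01  4.207e-01  3.279e-01 -2.130e-02 -3.750e-02
 -4.000e-04] rk 7 sv 0.148 err 2.372762847313581e-09
[2, 3, 8, 14, 23, 7, 10, 13, 16, 19] [ 3.203e-01 -0.000e+00  5.297e-01  4.207e-01  3.279e-01 -2.130e-02
 -1.880e-02 -1.880e-02 -2.000e-04 -2.000e-04] rk 8 sv 0.0 err 1.305116015259955e-09
```

```bash
cat >> kin.py <<'E'
SG=[-1,1,-1,1,-1,1,-1]
P=np.zeros(26);P[[2,8,14,23,4,10,16]]=[.3203,.5297,.4207,.3279,-.0213,-.0375,-.0004];P[25]=np.pi/2
def FK(q): return fk(q,P,SG)
def ik(pos,rot,q0,reg=0,marg=.03,qr=None):
    qr=q0 if qr is None else qr
    def f(q):
        t,M=FK(q);return np.concatenate([(t-pos)*5,(M.inv()*rot).as_rotvec(),reg*(q-qr)])
    r=least_squares(f,np.clip(q0,LIM[:,0]+marg+1e-3,LIM[:,1]-marg-1e-3),bounds=(LIM[:,0]+marg,LIM[:,1]-marg),max_nfev=60)
    return r.x,abs(f(r.x)[:6]).max()
from geo import slopeT
REST=slopeT(.5107,.2634,-.1059,.03,60);DESK=slopeT(.5476,-.2451,.0576,.04,50)
def grasp(M,al,sy,px,py,pz,lift=0):
    """tool z at angle al from slope x (toward +y), tool y = sy*slope z, TCP at slope px,py,pz"""
    c,s=np.cos(al),np.sin(al);z=np.array([c,s,0]);y=np.array([0,0,sy]);x=np.cross(y,z)
    return M[:3,:3]@(np.array([px,py,pz])-lift*z)+M[:3,3], R.from_matrix(M[:3,:3]@np.array([x,y,z]).T)
E
cat > srch.py <<'E'
from kin import *
rng=np.random.default_rng(0)
for nm,M in (('rest',REST),('desk',DESK)):
  for al in (-60,-40,-20,0,20,40,60):
    for sy in (1,-1):
      p,r=grasp(M,np.radians(al),sy,-.12,0,.0025);S=[]
      for k in range(14):
        q,e=ik(p,r,rng.uniform(LIM[:,0],LIM[:,1]))
        if e<1e-3:S.append(q)
      S=np.array(S);print(nm,al,sy,len(S))
      if len(S):
        S=S[np.argsort(S[:,6])][::max(1,len(S)//3)]
        print(S.round(2))
E
time timeout 500 python3 srch.py
```

```text
rest -60 1 7
[[-0.7   1.03 -0.51  1.47  0.91  1.9  -1.92]
 [-0.83  0.99 -0.27  1.48  0.8   1.77 -1.83]
 [-1.42  1.16  0.77  1.52  0.17  1.38 -1.26]
 [-1.51  1.29  1.    1.52 -0.03  1.35 -1.07]]
rest -60 -1 10
[[-0.72  1.02 -0.46  1.47  0.89  1.87  1.24]
 [-0.82  0.99 -0.3   1.48  0.81  1.79  1.3 ]
 [-1.15  1.    0.26  1.5   0.52  1.53  1.55]
 [-1.34  1.1   0.61  1.51  0.29  1.42  1.76]]
rest -40 1 5
[[-0.65  0.82 -0.54  1.72  0.96  1.54 -1.95]
 [-0.72  0.8  -0.43  1.72  0.91  1.48 -1.91]
 [-0.8   0.78 -0.3   1.73  0.86  1.41 -1.87]
 [-1.29  0.83  0.43  1.76  0.47  1.1  -1.53]
 [-1.38  0.87  0.58  1.76  0.36  1.05 -1.43]]
rest -40 -1 8
[[-0.36  1.03 -1.07  1.7   1.2   1.9   1.05]
 [-0.38  1.   -1.01  1.71  1.18  1.85  1.06]
 [-0.62  0.83 -0.58  1.72  0.98  1.56  1.18]
 [-1.03  0.77  0.03  1.74  0.7   1.26  1.4 ]]
rest -20 1 11
[[-0.09  1.11 -1.45  1.95  1.44  1.87 -2.15]
 [-0.56  0.63 -0.55  1.97  1.07  1.14 -1.99]
 [-1.04  0.58  0.1   1.99  0.8   0.84 -1.79]
 [-1.44  0.7   0.66  2.01  0.37  0.62 -1.4 ]]
rest -20 -1 8
[[-0.21  0.86 -1.12  1.95  1.29  1.52  1.03]
 [-0.52  0.64 -0.61  1
[... 3267 characters left out ...]
-0.32  1.81 -0.87  0.98  1.77]]
desk 40 -1 5
[[ 1.22  0.87 -0.6   1.8  -0.65  0.87 -1.56]
 [ 1.07  0.82 -0.37  1.81 -0.84  0.96 -1.4 ]
 [ 0.9   0.8  -0.12  1.82 -0.99  1.07 -1.28]
 [ 0.84  0.8  -0.05  1.82 -1.03  1.11 -1.24]
 [ 0.58  0.84  0.33  1.83 -1.22  1.32 -1.1 ]]
desk 60 1 8
[[ 1.47  1.39 -1.25  1.51  0.1   1.21  0.95]
 [ 1.4   1.26 -1.05  1.51 -0.11  1.2   1.14]
 [ 1.25  1.12 -0.74  1.52 -0.42  1.24  1.4 ]
 [ 0.98  1.01 -0.26  1.54 -0.78  1.39  1.7 ]]
desk 60 -1 7
[[ 1.29  1.15 -0.82  1.52 -0.34  1.22 -1.8 ]
 [ 1.11  1.04 -0.49  1.53 -0.62  1.31 -1.57]
 [ 0.85  1.   -0.06  1.55 -0.9   1.48 -1.34]
 [ 0.77  1.    0.07  1.55 -0.97  1.54 -1.28]]
real	0m33.456s
user	0m33.405s
sys	0m0.106s
```

```bash
cat > plan.py <<'E'
from kin import *
import sys
def path(q,poses,n=6,reg=.02):
    p0,r0=FK(q)
    for nm,(p,r) in poses:
        rv=(r0.inv()*r).as_rotvec()
        for k in range(1,n+1):
            q,e=ik(p0+(p-p0)*k/n,r0*R.from_rotvec(rv*k/n),q,reg)
        print(nm,p.round(3),q.round(2),'err',round(e,3),'turn',np.degrees(np.linalg.norm(rv)).round());p0,r0=p,r
A=np.radians(40)
RA=lambda l:grasp(REST,-A,1,-.125,.008,.0025,l)
DA=lambda up,l=0:(lambda t:(t[0]+[0,0,up],t[1]))(grasp(DESK,A,-1,-.125,-.012,.0025,l))
if __name__=="__main__":
    from workcell import bot
    q=bot.observe()["qpos"]
    mid=(np.array([.45,0,.5]),R.from_euler('xyz',[0,0,0]))
    g=RA(0);up=(g[0]+[0,0,.2],g[1])
    # hang: tool z down, tool y along mean direction
    m1=g[1];m2=DA(0)[1];rv=(m1.inv()*m2).as_rotvec();print('rv',np.degrees(rv).round())
    h=m1*R.from_rotvec(rv/2);print('mid axes z',h.apply([0,0,1]).round(2),'y',h.apply([0,1,0]).round(2))
    path(q,[('pre',RA(.1)),('grasp',g),('up',up),('mid',((up[0]+DA(.15)[0])/2+[0,0,.05],h)),('over',DA(.15)),('place',DA(0)),('ret',DA(0,.1))])
E
python3 plan.py; python3 -c "
from go import *;from plan import RA
p,r=RA(.1);print(rel(p,r))"
```

```text
rv [116.  15. 126.]
mid axes z [-0.13  0.07 -0.99] y [ 0.02 -1.   -0.07]
pre [0.45  0.343 0.216] [-0.76  0.78 -0.57  1.57  0.87  1.7  -1.89] err 0.0 turn 53.0
grasp [0.481 0.275 0.15 ] [-0.66  0.82 -0.53  1.7   0.95  1.55 -1.94] err 0.0 turn 0.0
up [0.481 0.275 0.35 ] [-0.63  0.57 -0.58  1.57  0.86  1.78 -1.66] err 0.0 turn 0.0
mid [0.496 0.008 0.368] [ 0.19  0.28 -0.34  1.63  0.    1.37 -1.7 ] err 0.0 turn 86.0
over [ 0.51  -0.259  0.287] [ 0.93  0.58 -0.15  1.74 -0.9   1.25 -1.54] err 0.0 turn 86.0
place [ 0.51  -0.259  0.137] [ 0.95  0.8  -0.17  1.79 -0.94  1.07 -1.32] err 0.0 turn 0.0
ret [ 0.464 -0.326  0.196] [ 1.03  0.74 -0.11  1.7  -0.85  1.25 -1.38] err 0.0 turn 0.0
(array([ 28.28, -22.49,  23.28]), array([-38.3, -30.2, -20. ]))
```

Request:
arm_command(
  gripper=[7,7,7,7,7],
  slide=[
    [5.5,-4.5,2],
    [11,-9,4],
    [17,-13.5,6],
    [23,-18,8],
    [28.3,-22.5,11],
  ],
  turn=[
    [-7,-5.5,-4],
    [-14,-11,-8],
    [-21,-16.5,-11],
    [-28,-22,-15],
    [-35,-27.5,-18.5],
  ],
)

```text
clock: 2.98
position: [0.4505, 0.2425, 0.3718]
tool_rot: [2.596, 0.5, 1.066]
force: [3.0, -0.4, 0.2]
grip_width: 0.0701
```

```bash
python3 log.py; python3 -c "
from go import *;from plan import RA
p,r=RA(.1);print(rel(p,r))"
```

```text
2.975 [-0.436  0.475 -0.777  1.638  0.788  1.761 -1.706] [0.4505 0.2425 0.3718] [2.596 0.5   1.066] [ 3.  -0.4  0.2]
(array([15.14, -9.1 ,  5.59]), array([-5.8, -4.3, -3. ]))
```

Request:
arm_command(
  gripper=[7,7,7,7,7],
  slide=[
    [5,-3,0],
    [9,-6,1],
    [12,-8,3],
    [15.1,-9.1,5.6],
    [15.1,-9.1,5.6],
  ],
  turn=[
    [-5.8,-4.3,-3],
    [-5.8,-4.3,-3],
    [-5.8,-4.3,-3],
    [-5.8,-4.3,-3],
    [-5.8,-4.3,-3],
  ],
)

```text
clock: 3.6
position: [0.4489, 0.3409, 0.2141]
tool_rot: [2.502, 0.594, 1.071]
force: [-0.0, -0.9, -0.5]
grip_width: 0.07
```

```bash
python3 log.py; python3 - <<'E'
from go import *;from plan import *
import cv2
from geo import proj
from workcell import vision
p,r=RA(.1);print(rel(p,r));p,r=RA(0);print(rel(p,r))
m=vision.camera_model("wrist");w=vision.grab_frame("wrist");top=vision.grab_frame("top");mt=vision.camera_model("top")
C=np.array([[-.16,-.055,.005],[-.16,.055,.005],[0,.055,.005],[0,-.055,.005]])
al=.0261;c,s=np.cos(al),np.sin(al)
C=(C+[.08,0,0])@np.array([[c,-s,0],[s,c,0],[0,0,1]]).T+[-.08,-.0038,0]
Wd=C@REST[:3,:3].T+REST[:3,3]
for im,mm in ((w,m),(top,mt)):
    print(proj(mm,Wd).round(1).tolist())
for im,mm in ((w,m),):
    cv2.polylines(im,[proj(mm,Wd).round().astype(int)],True,(0,0,255),1)
from crop import tile
cv2.imwrite('pics/w1.png',np.hstack([w,cv2.resize(tile(top,(175,205),72,96,4),(288,384))]))
E
```

```text
3.6 [-0.674  0.819 -0.707  1.566  0.928  1.771 -1.933] [0.4489 0.3409 0.2141] [2.502 0.594 1.071] [-0.  -0.9 -0.5]
(array([ 0.07,  0.17, -0.19]), array([-0.3,  0.1,  0.2]))
(array([0.08, 0.22, 9.81]), array([-0.3,  0.1,  0.2]))
[[257.8, 255.5], [260.0, 202.9], [259.1, 60.3], [257.7, 136.1]]
[[181.8, 220.1], [144.2, 214.7], [159.7, 196.2], [193.0, 200.9]]
```

View pics/w1.png

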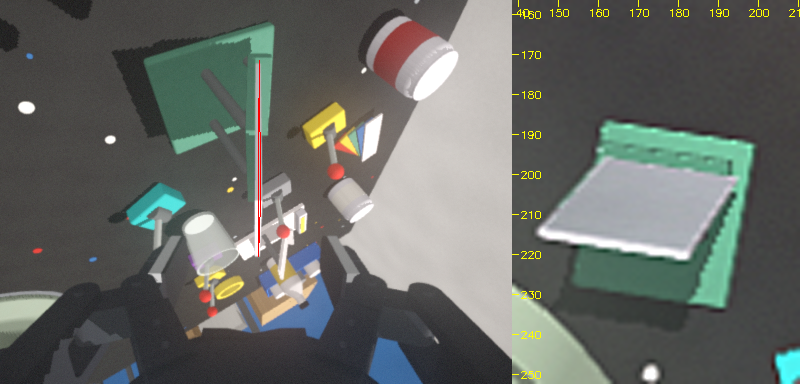

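```bash
python3 - <<'E'
import cv2
from crop import tile
from workcell import vision
w=vision.grab_frame("wrist");cv2.imwrite('pics/w1c.png',tile(w,(258,160),100,240,2.5) if 0 else tile(w,(258,160),160,240,2.5))
E
```

```text
(no output)
```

View pics/w1c.png

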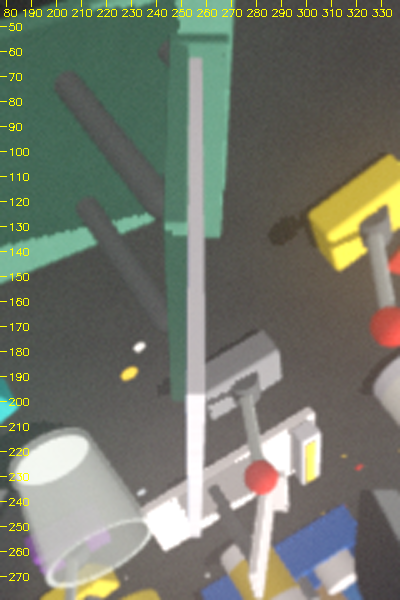

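Wrist crop: the panel's side edge runs from (256,63) to (256,197), its top −y corner is at (256,253), and it sits central between the fingers, as predicted. Moving in.

Request:
arm_command(
  gripper=[7,7,7,7],
  slide=[
    [0.1,0.1,3],
    [0.1,0.2,6.5],
    [0.1,0.2,9.8],
    [0.1,0.2,9.8],
  ],
  turn=[
    [0,0,0],
    [0,0,0],
    [0,0,0],
    [0,0,0],
  ],
)

```text
clock: 4.25
position: [0.4823, 0.2738, 0.1521]
tool_rot: [2.5, 0.59, 1.067]
force: [0.2, 0.5, 0.7]
grip_width: 0.0702
```

Request:
arm_command(
  gripper=[3,1,0,0,0],
  slide=[
    [0,0,0],
    [0,0,0],
    [0,0,0],
    [0,0,0],
    [0,0,0],
  ],
  turn=[
    [0,0,0],
    [0,0,0],
    [0,0,0],
    [0,0,0],
    [0,0,0],
  ],
  force=70,
)

```text
clock: 4.88
position: [0.4816, 0.2764, 0.1517]
tool_rot: [2.501, 0.589, 1.071]
force: [-0.0, 2.8, 5.9]
grip_width: 0.0041
```

```bash
python3 log.py; python3 - <<'E'
from go import *;from plan import *
p,r=RA(0);print(rel(p,r))
E
```

```text
4.875 [-0.578  0.855 -0.675  1.694  1.01   1.63  -1.974] [0.4816 0.2764 0.1517] [2.501 0.589 1.071] [-0.   2.8  5.9]
(array([-0.02, -0.11,  0.27]), array([-0.2, -0.1,  0.1]))
```

```bash
python3 - <<'E'
from go import *;from plan import *
s=bot.observe();r=R.from_euler('xyz',s["tool_rot"]);print(rel(s["position"]+[0,0,.2],r))
E
```

```text
(array([-11.11,   9.94, -13.33]), array([0., 0., 0.]))
```

Request:
arm_command(
  gripper=[0,0,0,0,0],
  slide=[
    [-0.6,0.5,-0.7],
    [-2.2,2,-2.7],
    [-5,4.5,-6],
    [-8.3,7.5,-10],
    [-11.1,9.9,-13.3],
  ],
  turn=[
    [0,0,0],
    [0,0,0],
    [0,0,0],
    [0,0,0],
    [0,0,0],
  ],
)

```text
clock: 5.5
position: [0.4811, 0.276, 0.3534]
tool_rot: [2.502, 0.589, 1.071]
force: [0.5, 1.7, -1.3]
grip_width: 0.004
```

```bash
python3 log.py; python3 - <<'E'
from go import *;from plan import *
s=bot.observe();q=s["qpos"];p,r=s["position"],R.from_euler('xyz',s["tool_rot"])
m2=DA(0)[1];rv=(r.inv()*m2).as_rotvec();print(np.degrees(rv).round(1))
path(q,[('mid',(np.array([.5,0,.4]),r*R.from_rotvec(rv/2))),('over',DA(.15))])
print(s["grip_width"],rel([.5,0.0,.4],r*R.from_rotvec(rv/2)))
E
```

```text
5.5 [-0.541  0.599 -0.732  1.556  0.905  1.848 -1.698] [0.4811 0.276  0.3534] [2.502 0.589 1.071] [ 0.5  1.7 -1.3]
[116.1  15.4 126.2]
mid [0.5 0.  0.4] [ 0.34  0.29 -0.53  1.55  0.05  1.45 -1.73] err 0.0 turn 86.0
over [ 0.51  -0.259  0.287] [ 1.06  0.59 -0.34  1.73 -0.81  1.19 -1.61] err 0.0 turn 86.0
0.004046712276277143 (array([-21.98,   6.54,  16.16]), array([58.1,  7.7, 63.1]))
```

Request:
arm_command(
  gripper=[0,0,0,0,0],
  slide=[
    [-2,0.6,1.2],
    [-4.4,1.3,3],
    [-6.6,2,4.9],
    [-8.8,2.6,6.5],
    [-11,3.3,8.1],
  ],
  turn=[
    [4.5,0.6,5],
    [10.5,1.4,11.4],
    [16.5,2.2,17.9],
    [22.8,3,24.7],
    [29,3.8,31.5],
  ],
)

```text
clock: 6.12
position: [0.491, 0.1372, 0.3749]
tool_rot: [2.812, 0.268, 0.573]
force: [0.8, 0.7, -1.5]
grip_width: 0.0042
```

```bash
python3 log.py; python3 - <<'E'
from go import *;from plan import *
s=bot.observe();p,r=s["position"],R.from_euler('xyz',s["tool_rot"])
m2=DA(0)[1];rv=(r.inv()*m2).as_rotvec();a=np.linalg.norm(rv);print(np.degrees(a))
print(s["grip_width"],rel([.5,0.0,.4],r*R.from_rotvec(rv*(a-np.radians(86))/a)))
E
```

```text
6.125 [-0.104  0.4   -0.69   1.567  0.514  1.611 -1.82 ] [0.491  0.1372 0.3749] [2.812 0.268 0.573] [ 0.8  0.7 -1.5]
128.9325636985466
0.004171482158993149 (array([-7.11, 11.57,  3.28]), array([29. ,  3.8, 31.5]))
```

Request:
arm_command(
  gripper=[0,0,0,0,0],
  slide=[
    [-1.4,2.3,0.7],
    [-2.8,4.6,1.3],
    [-4.3,7,2],
    [-5.7,9.3,2.6],
    [-7.1,11.6,3.3],
  ],
  turn=[
    [5.8,0.8,6.3],
    [11.6,1.5,12.6],
    [17.4,2.3,18.9],
    [23.2,3,25.2],
    [29,3.8,31.5],
  ],
)

```text
clock: 6.75
position: [0.5009, -0.0002, 0.4005]
tool_rot: [-3.063, 0.131, 0.032]
force: [0.9, 0.5, -2.6]
grip_width: 0.0041
```

```bash
python3 log.py; python3 - <<'E'
from go import *;from plan import *
s=bot.observe();p,r=s["position"],R.from_euler('xyz',s["tool_rot"])
o,m2=DA(.16);o=o+[-.02,0,0];rv=(r.inv()*m2).as_rotvec();a=np.linalg.norm(rv);print(np.degrees(a))
print(rel((p+o)/2+[0,0,.02],r*R.from_rotvec(rv/2)))
path(s["qpos"],[('over',(o,m2)),('place',DA(0)),('ret',DA(0,.1))])
E
```

```text
6.75 [ 0.369  0.299 -0.57   1.55   0.062  1.456 -1.744] [ 5.009e-01 -2.000e-04  4.005e-01] [-3.063  0.131  0.032] [ 0.9  0.5 -2.6]
85.99120051451935
(array([-0.54, 13.15,  2.24]), array([29. ,  3.8, 31.5]))
over [ 0.49  -0.259  0.297] [ 1.11  0.56 -0.36  1.75 -0.8   1.21 -1.61] err 0.0 turn 86.0
place [ 0.51  -0.259  0.137] [ 1.08  0.82 -0.37  1.78 -0.82  0.98 -1.42] err 0.0 turn 0.0
ret [ 0.464 -0.326  0.196] [ 1.16  0.76 -0.32  1.69 -0.74  1.18 -1.47] err 0.0 turn 0.0
```

Request:
arm_command(
  gripper=[0,0,0,0,0],
  slide=[
    [-0.1,2.6,0.4],
    [-0.2,5.3,0.9],
    [-0.3,7.9,1.3],
    [-0.4,10.5,1.8],
    [-0.5,13.1,2.2],
  ],
  turn=[
    [5.8,0.8,6.3],
    [11.6,1.5,12.6],
    [17.4,2.3,18.9],
    [23.2,3,25.2],
    [29,3.8,31.5],
  ],
)

```text
clock: 7.38
position: [0.4962, -0.1295, 0.3692]
tool_rot: [-2.644, 0.225, -0.517]
force: [0.6, 0.3, -1.1]
grip_width: 0.0042
```

```bash
python3 log.py; python3 - <<'E'
from go import *;from plan import *
o,m2=DA(.16);o=o+[-.02,0,0]
print(rel(o,m2))
E
```

```text
7.375 [ 0.777  0.358 -0.435  1.64  -0.39   1.326 -1.663] [ 0.4962 -0.1295  0.3692] [-2.644  0.225 -0.517] [ 0.6  0.3 -1.1]
(array([ 7.32, 12.91, -0.53]), array([29. ,  3.8, 31.5]))
```

Request:
arm_command(
  gripper=[0,0,0,0,0],
  slide=[
    [1.5,2.6,-0.1],
    [3,5.2,-0.2],
    [4.4,7.8,-0.3],
    [5.9,10.4,-0.4],
    [7.3,12.9,-0.5],
  ],
  turn=[
    [5.8,0.8,6.3],
    [11.6,1.5,12.6],
    [17.4,2.3,18.9],
    [23.5,3.1,25.6],
    [29,3.8,31.5],
  ],
)

```text
clock: 8.0
position: [0.4901, -0.2595, 0.2971]
tool_rot: [-2.312, 0.515, -1.02]
force: [0.1, -0.3, -1.4]
grip_width: 0.0044
```

```bash
python3 log.py; python3 - <<'E'
from go import *;from plan import *
import cv2
from crop import tile
from workcell import vision
o,m2=DA(.16);o=o+[-.02,0,0]
print(rel(o,m2))
w=vision.grab_frame("wrist");s=vision.grab_frame("scene");t=vision.grab_frame("top")
cv2.imwrite('pics/w2.png',w);cv2.imwrite('pics/s2.png',s);cv2.imwrite('pics/t2.png',t)
a=np.vstack([tile(t,(335,200),70,64,4),tile(s,(232,143),70,86,4)])
cv2.imwrite('pics/m2.png',np.hstack([np.pad(w,((0,a.shape[0]-384),(0,0),(0,0))),a]));print(a.shape)
E
```

```text
8.0 [ 1.096  0.563 -0.348  1.752 -0.802  1.212 -1.607] [ 0.4901 -0.2595  0.2971] [-2.312  0.515 -1.02 ] [ 0.1 -0.3 -1.4]
(array([-0.04, -0.01, -0.01]), array([ 0., -0., -0.]))
(600, 280, 3)
```

View pics/m2.png

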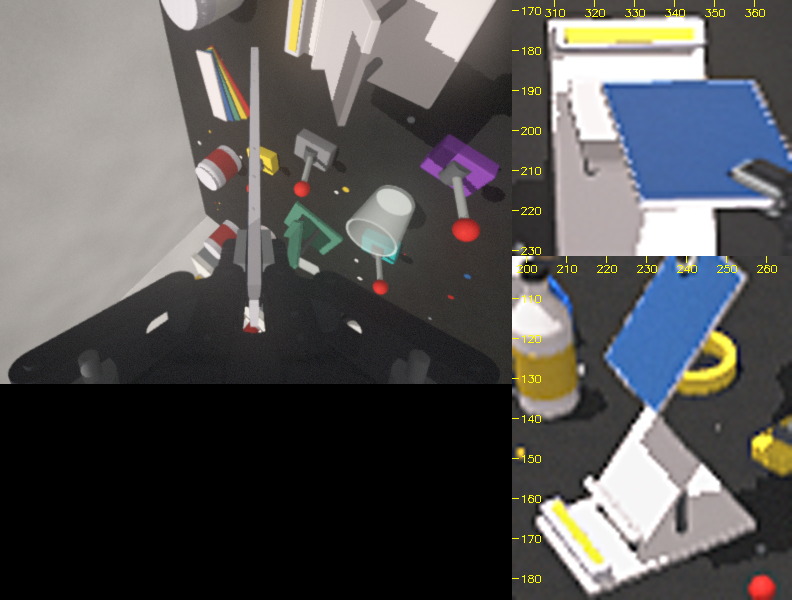

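Panel is blue side up over the desk: lower corners top-view (322,188) and (360,188), parallel to the desk. Enlarging the wrist view for panel and desk corners.

```bash
python3 - <<'E'
import cv2
from crop import tile
w=cv2.imread('pics/w2.png');cv2.imwrite('pics/w2c.png',tile(w,(365,120),280,238,2.8))
E
```

```text
(no output)
```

View pics/w2c.png

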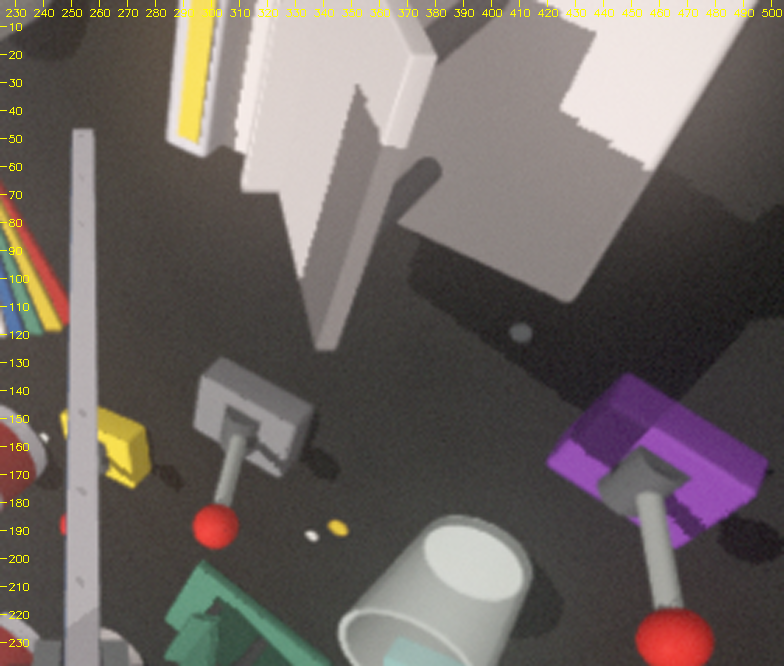

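```bash
python3 - <<'E'
from go import *;from plan import *
from geo import *
from workcell import vision
m=vision.camera_model("wrist");b=lambda p:base(.5476,-.2451,.0576,p)
ap=lambda M,p:np.asarray(p)@M[:3,:3].T+M[:3,3]
print('plate top +y up/low, -y up/low',proj(m,ap(DESK,[[-.1,.055,0],[-.1,.055,-.008],[-.1,-.055,0],[-.1,-.055,-.008]])).round(1).tolist())
print('base near +y top/bot, near -y top',proj(m,b([[-.09,.065,.012],[-.09,.065,0],[-.09,-.065,.012]])).round(1).tolist())
print('ledge +y',proj(m,ap(DESK,[[x,.055,z] for x in (0,.008) for z in (0,.016)])).round(1).tolist())
t,Rt=FK(bot.observe()["qpos"])
print('panel nominal lower +y/-y, z 0/5',proj(m,ap(DESK,[[0,.055,0],[0,.055,.005],[0,-.055,.005]])+[-.02,0,.16]).round(1).tolist())
S,T=vision.camera_model("scene"),vision.camera_model("top")
f=lambda C:ap(DESK,C)+[-.02,0,.16]
print('scene',proj(S,f([[0,-.055,.005],[0,.055,.005],[-.16,.055,.005]])).round(1).tolist(),'obs 219.75,124.25 232,138 255,104.75')
print('top',proj(T,f([[0,.055,.005],[0,-.055,.005],[-.16,.055,.005]])).round(1).tolist(),'obs 322.25,188.25 360.25,188.25 331.5,217')
E
```

```text
plate top +y up/low, -y up/low [[336.6, 126.1], [344.1, 126.1], [371.0, 20.0], [381.4, 20.3]]
base near +y top/bot, near -y top [[427.4, 110.4], [430.9, 105.2], [499.7, -7.5]]
ledge +y [[323.3, 69.3], [310.6, 69.1], [322.4, 65.5], [309.8, 65.4]]
panel nominal lower +y/-y, z 0/5 [[253.9, 152.4], [248.8, 152.4], [247.0, 45.7]]
scene [[218.9, 123.6], [232.0, 137.8], [254.5, 103.1]] obs 219.75,124.25 232,138 255,104.75
top [[321.8, 187.2], [360.0, 186.6], [331.9, 217.5]] obs 322.25,188.25 360.25,188.25 331.5,217
```

```bash
python3 - <<'E'
from go import *;from plan import *
from geo import *
from workcell import vision
W,S,T=[vision.camera_model(n) for n in("wrist","scene","top")]
ap=lambda M,p:np.asarray(p)@M[:3,:3].T+M[:3,3]
def pan(v,C):
    C=np.array(C)-[-.08,0,0]
    return ap(DESK,R.from_euler('yz',[v[3],v[4]]).apply(C)+[-.08+v[0],v[1],v[2]])+[-.02,0,.16]
l=[(W,[[0,-.055,.005],[0,-.055,0]],[[250.2,46.6],[258.1,46.6]],1),
(S,[[0,-.055,.005],[0,.055,.005],[-.16,.055,.005]],[[219.75,124.25],[232,138],[255,104.75]],1.),
(T,[[0,.055,.005],[0,-.055,.005],[-.16,.055,.005]],[[322.25,188.25],[360.25,188.25],[331.5,217]],1.)]
def f(v): return np.concatenate([((proj(m,pan(v,C))-o)*w).ravel() for m,C,o,w in l]+[np.array(v)/[.005,.005,.002,.02,.02]])
r=least_squares(f,np.zeros(5));print(r.x.round(4),f(r.x)[:-5].round(1))
E
```

```text
[-0.0002  0.001  -0.0013  0.013  -0.0113] [ 0.2 -0.1 -0.2 -0.1 -0.3 -0.6  0.4  0.1 -0.3 -1.3 -0.6 -0.4 -0.4 -0.8
 -0.4  0.5]
```

```bash
cat > pl.py <<'E'
from go import *;from plan import *
def place(dx,dz,dy=-.001,yaw=.018,tilt=-.010):
    M=DESK;c=M[:3,:3]@[-.08,0,.0025]+M[:3,3];Q=R.from_matrix(M[:3,:3])*R.from_euler('yz',[tilt,yaw])*R.from_matrix(M[:3,:3]).inv()
    p,r=DA(0);return Q.apply(p-c)+c+M[:3,:3]@[dx,dy,dz],Q*r
E
python3 - <<'E'
from pl import *
p,r=place(-.008,.014);print(rel(p,r));print('then',rel(*place(-.003,.004),p,r),rel(*place(0,0),p,r))
path(bot.observe()["qpos"],[('a',(p,r)),('b',place(0,0)),])
E
```

```text
(array([8.38, 7.24, 9.6 ]), array([ 0.6, -1. , -0.4]))
then (array([0.32, 1.  , 0.37]), array([0., 0., 0.])) (array([0.52, 1.41, 0.59]), array([0., 0., 0.]))
a [ 0.515 -0.261  0.152] [ 1.07  0.81 -0.36  1.76 -0.82  1.03 -1.43] err 0.0 turn 1.0
b [ 0.51  -0.261  0.137] [ 1.08  0.83 -0.36  1.77 -0.82  1.01 -1.41] err 0.0 turn 0.0
```

Request:
arm_command(
  gripper=[0,0,0,0,0],
  slide=[
    [1,0.9,1.2],
    [3.2,2.8,3.7],
    [5.6,4.8,6.4],
    [7.4,6.4,8.5],
    [8.4,7.2,9.6],
  ],
  turn=[
    [0.6,-1,-0.4],
    [0.6,-1,-0.4],
    [0.6,-1,-0.4],
    [0.6,-1,-0.4],
    [0.6,-1,-0.4],
  ],
)

```text
clock: 8.78
position: [0.5177, -0.2588, 0.1528]
tool_rot: [-2.293, 0.519, -0.993]
force: [0.4, -0.1, -0.5]
grip_width: 0.0041
```

```bash
python3 log.py; python3 - <<'E'
from pl import *
import cv2
from crop import tile
from workcell import vision
print(rel(*place(-.003,.004)))
w=vision.grab_frame("wrist");s=vision.grab_frame("scene")
a=tile(w,(290,150),160,200,3);b=tile(s,(232,158),64,110,5)
b=cv2.resize(tile(s,(232,155),64,60,5),None,fx=1,fy=1)
cv2.imwrite('pics/m3.png',np.hstack([a,np.pad(b,((0,600-b.shape[0]),(0,0),(0,0)))]));cv2.imwrite('pics/w3.png',w)
E
```

```text
8.775 [ 1.064  0.811 -0.361  1.759 -0.819  1.026 -1.431] [ 0.5177 -0.2588  0.1528] [-2.293  0.519 -0.993] [ 0.4 -0.1 -0.5]
(array([0.39, 1.24, 0.18]), array([0.1, 0.1, 0.3]))
```

View pics/m3.png

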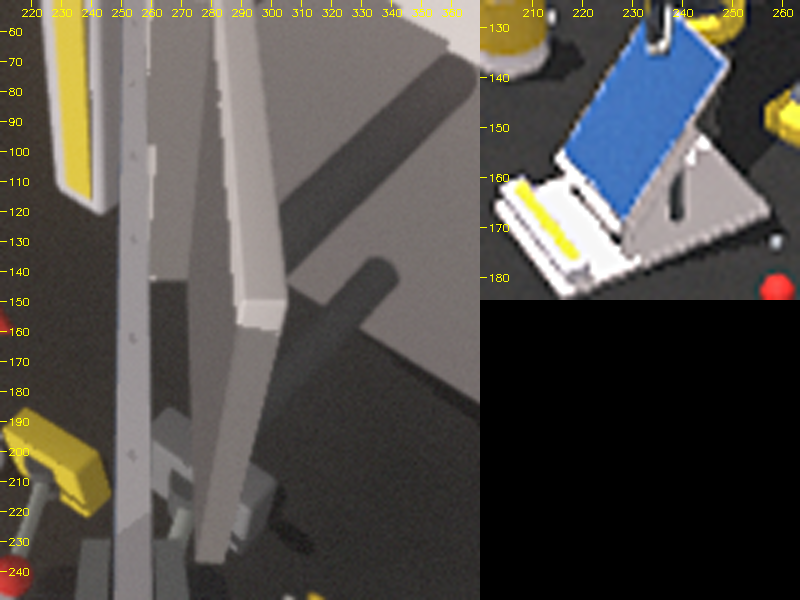

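Request:
arm_command(
  gripper=[0,0,0,0],
  slide=[
    [0.1,0.3,0.05],
    [0.25,0.7,0.1],
    [0.35,1.0,0.15],
    [0.4,1.1,0.2],
  ],
  turn=[
    [0,0,0],
    [0,0,0],
    [0,0,0],
    [0,0,0],
  ],
)

```text
clock: 9.38
position: [0.5113, -0.2621, 0.1429]
tool_rot: [-2.294, 0.52, -0.996]
force: [-0.6, 0.0, -1.8]
grip_width: 0.004
```

```bash
cat > fs.py <<'E'
from pl import *
s=bot.observe();print(s["clock"],'F slope',(DESK[:3,:3].T@s["force"]).round(1),'TCP vs nominal(slope, mm)',(DESK[:3,:3].T@(s["position"]-place(0,0)[0])*1000).round(1),'to 0,0',rel(*place(0,0)))
E
python3 fs.py
```

```text
9.375 F slope [ 0.9  0.1 -1.6] TCP vs nominal(slope, mm) [-3.7 -1.1  5. ] to 0,0 (array([0.16, 0.5 , 0.34]), array([ 0.1, -0. ,  0.2]))
```

Request:
arm_command(
  gripper=[0,0,0,0],
  slide=[
    [0.03,0.15,0.05],
    [0.05,0.3,0.1],
    [0.1,0.35,0.2],
    [0.1,0.35,0.2],
  ],
  turn=[
    [0,0,0],
    [0,0,0],
    [0,0,0],
    [0,0,0],
  ],
)

```text
clock: 9.88
position: [0.5098, -0.2613, 0.1398]
tool_rot: [-2.292, 0.52, -0.995]
force: [-11.5, -0.7, 15.7]
grip_width: 0.0044
```

```bash
python3 fs.py
```

```text
9.875 F slope [-19.4  -0.    1.2] TCP vs nominal(slope, mm) [-2.3 -0.2  1.9] to 0,0 (array([0.13, 0.19, 0.18]), array([0.1, 0.1, 0.2]))
```

Request:
arm_command(
  gripper=[0,0,0],
  slide=[
    [-0.04,0.1,-0.06],
    [-0.04,0.2,-0.06],
    [-0.04,0.25,-0.06],
  ],
  turn=[
    [0,0,0],
    [0,0,0],
    [0,0,0],
  ],
)

```text
clock: 10.25
position: [0.5089, -0.2616, 0.1393]
tool_rot: [-2.291, 0.519, -0.995]
force: [1.7, -0.2, 13.6]
grip_width: 0.0043
```

```bash
python3 fs.py; python3 - <<'E'
import cv2,numpy as np
from crop import tile
from workcell import vision
w=vision.grab_frame("wrist");s=vision.grab_frame("scene");t=vision.grab_frame("top")
a=tile(w,(290,150),150,200,3);b=tile(s,(232,155),64,60,5);c=tile(t,(333,200),64,60,5)
cv2.imwrite('pics/m4.png',np.hstack([a,np.vstack([b,c])]))
E
```

```text
10.25 F slope [-9.3 -0.3 10. ] TCP vs nominal(slope, mm) [-2.5 -0.5  0.9] to 0,0 (array([0.13, 0.09, 0.21]), array([-0. ,  0. ,  0.2]))
```

View pics/m4.png

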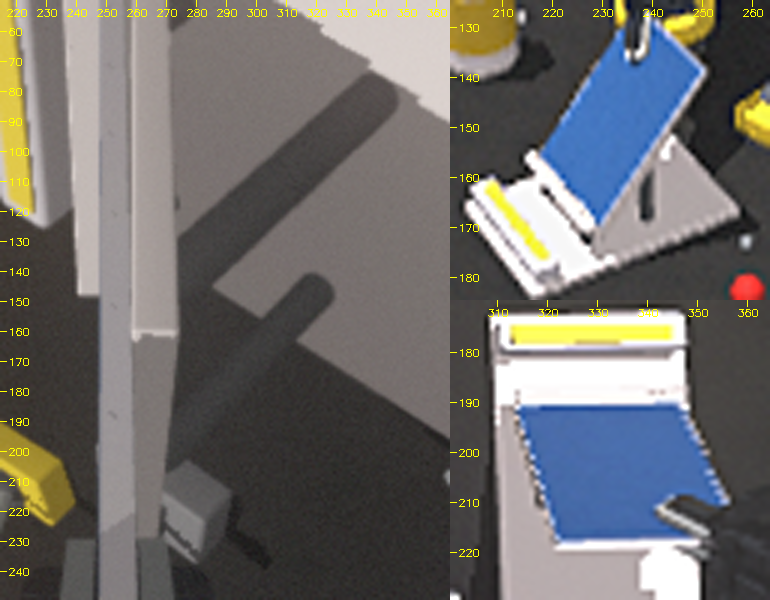

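Blue side up, flush along the plate (panel edge col 250–259 against plate edge 259–272), lower edge at the ledge, forces modest. Release.

Request:
arm_command(
  gripper=[0.8,1.5,3,4.5,5],
  slide=[
    [0,-0.1,0],
    [0,-0.15,0],
    [0,-0.15,0],
    [0,-0.15,0],
    [0,-0.15,0],
  ],
  turn=[
    [0,0,0],
    [0,0,0],
    [0,0,0],
    [0,0,0],
    [0,0,0],
  ],
)

```text
clock: 11.02
position: [0.5089, -0.2616, 0.1387]
tool_rot: [-2.294, 0.52, -0.996]
force: [-0.3, 0.3, 0.5]
grip_width: 0.0504
```

Request:
arm_command(
  gripper=[5,5,5,5,5],
  slide=[
    [0,0,-1],
    [0,0,-3.5],
    [0,0,-7],
    [0,0,-11],
    [0,0,-14],
  ],
  turn=[
    [0,0,0],
    [0,0,0],
    [0,0,0],
    [0,0,0],
    [0,0,0],
  ],
)

```text
clock: 11.65
position: [0.4446, -0.359, 0.2204]
tool_rot: [-2.295, 0.519, -0.998]
force: [0.3, 1.1, -1.1]
grip_width: 0.0502
```

```bash
python3 log.py; python3 - <<'E'
import cv2,numpy as np
from crop import tile
from workcell import vision
w=vision.grab_frame("wrist");s=vision.grab_frame("scene");t=vision.grab_frame("top")
cv2.imwrite('pics/w5.png',w);cv2.imwrite('pics/s5.png',s);cv2.imwrite('pics/t5.png',t)
a=tile(w,(262,200),160,200,3);b=tile(s,(232,155),64,60,5);c=tile(t,(333,200),64,60,5)
cv2.imwrite('pics/m5.png',np.hstack([a,np.vstack([b,c])]))
E
```

```text
11.65 [ 1.193  0.754 -0.285  1.617 -0.713  1.294 -1.479] [ 0.4446 -0.359   0.2204] [-2.295  0.519 -0.998] [ 0.3  1.1 -1.1]
```

View pics/m5.png

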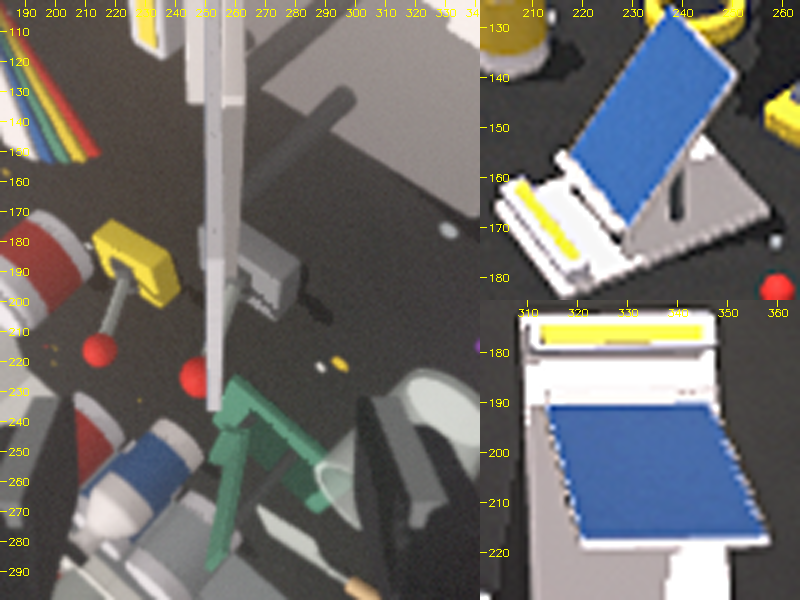

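```bash
python3 - <<'E'
from go import *;from plan import *
from geo import *
from workcell import vision
W,S,T=[vision.camera_model(n) for n in("wrist","scene","top")]
def pan(v,C):
    C=R.from_euler('z',v[2]).apply(np.array(C)+[.08,0,0])+[-.08+v[0],v[1],0]
    return C@DESK[:3,:3].T+DESK[:3,3]
l=[(W,[[-.16,-.055,.005],[-.16,.055,.005]],[[249.7,185.8],[250.2,236.2]],1),
(S,[[0,.055,.005],[0,-.055,.005],[-.16,.055,.005]],[[228.9,170.5],[217.9,155.5],[250.9,139.1]],1.),
(T,[[0,.055,.005],[0,-.055,.005],[-.16,.055,.005],[-.16,-.055,.005]],[[313.5,190.3],[346.9,190.3],[320.9,217],[358.3,217]],1.)]
def f(v): return np.concatenate([((proj(m,pan(v,C))-o)*w).ravel() for m,C,o,w in l])
r=least_squares(f,np.zeros(3),loss='soft_l1');print(r.x.round(4));print(f(r.x).reshape(-1,2).round(1).tolist())
# switch
v=[.5716,-.0153,.0425,.116]
for th in (0,.116,1.0):
    a=th-.5;p=base(*v[:3],[[.08*np.sin(a),0,.022+.08*np.cos(a)]]);print('tip',p.round(3),'wrist px',proj(W,p).round(1))
print(proj(W,base(*v[:3],[[.035,-.025,.025],[.035,.025,.025],[-.035,.025,.025]])).round(1).tolist())
s=bot.observe();path(s["qpos"],[('back',(np.array([.40,-.30,.3]),R.from_euler('xyz',[3.14,0,-.9]))),('c',(np.array([.47,-.02,.25]),R.from_euler('xyz',[3.1416,0,.04]))),('pre',(np.array([.47,-.02,.08]),R.from_euler('xyz',[3.1416,0,.04]))),('end',(np.array([.60,-.012,.08]),R.from_euler('xyz',[3.1416,0,.04])))])
E
```

```text
[ 0.0018  0.0015 -0.0071]
[[-0.0, -0.0], [0.2, -0.1], [0.3, -0.5], [-0.7, -0.2], [-0.8, -0.0], [-0.2, 0.6], [-0.1, 0.2], [-0.3, 0.4], [-0.2, -0.1]]
tip [[ 0.533 -0.017  0.092]] wrist px [[253.3 226.9]]
tip [[ 0.542 -0.017  0.096]] wrist px [[248.5 225.7]]
tip [[ 0.61  -0.014  0.092]] wrist px [[223.3 203.1]]
[[247.4, 175.2], [247.5, 188.7], [273.5, 208.0]]
back [ 0.4 -0.3  0.3] [ 0.67  0.25 -0.18  1.83  0.05  1.07 -2.  ] err 0.0 turn 58.0
c [ 0.47 -0.02  0.25] [ 0.33  0.28 -0.5   1.95  0.17  0.95 -1.78] err 0.0 turn 54.0
pre [ 0.47 -0.02  0.08] [ 0.21  0.55 -0.38  2.1   0.37  0.55 -1.97] err 0.0 turn 0.0
end [ 0.6   -0.012  0.08 ] [ 0.18  0.7  -0.38  1.77  0.36  0.74 -1.91] err 0.0 turn 0.0
```

```bash
python3 - <<'E'
from geo import *
from workcell import vision
T=vision.camera_model("top")
for nm,px,z in (('cup rim center',(398.5/1.5625-.5,371/1.5625-.5),.09),('cup base',(399/1.5625-.5,383/1.5625-.5),.0),('turq tip',(337/1.5625,415/1.5625),.092),('purple tip',(466/1.5625,415/1.5625),.092),('y tip',(354/1.5625,262/1.5625),.092)):
    r=least_squares(lambda v:(proj(T,[[v[0],v[1],z]])-px).ravel(),[.4,0]);print(nm,r.x.round(3))
E
```

```text
cup rim center [ 0.428 -0.002]
cup base [ 0.41  -0.003]
turq tip [0.337 0.111]
purple tip [ 0.347 -0.137]
y tip [0.642 0.096]
```

```bash
python3 - <<'E'
from go import *
b=(np.array([.40,-.30,.32]),R.from_euler('xyz',[np.pi,0,-.5]))
c=(np.array([.495,-.017,.25]),R.from_euler('xyz',[np.pi,0,.04]))
print(rel(*b),rel(*c,*b))
E
```

```text
(array([-11.38,  -3.38,  -3.79]), array([-53.8,  15.6, -38.9])) (array([ -5.23, -29.39,   7.  ]), array([  0. ,   0. , -30.9]))
```

Request:
arm_command(
  gripper=[5,4,2,0,0],
  slide=[
    [-2,-0.6,-2],
    [-4.5,-1.3,-3],
    [-7,-2,-3.8],
    [-9.5,-2.8,-3.8],
    [-11.4,-3.4,-3.8],
  ],
  turn=[
    [-7,2,-5],
    [-15,4.3,-10.8],
    [-23,6.6,-16.5],
    [-31,9,-22],
    [-39,11.3,-28],
  ],
)

```text
clock: 12.42
position: [0.4008, -0.2976, 0.3206]
tool_rot: [-2.893, 0.098, -0.672]
force: [1.0, -0.1, -0.0]
grip_width: -0.0002
```

```bash
python3 log.py; python3 - <<'E'
from go import *
c=(np.array([.495,-.017,.25]),R.from_euler('xyz',[np.pi,0,.04]))
print(rel(*c))
E
```

```text
12.425 [ 0.885  0.307 -0.262  1.731 -0.186  1.206 -1.548] [ 0.4008 -0.2976  0.3206] [-2.893  0.098 -0.672] [ 1.  -0.1 -0. ]
(array([ -9.35, -25.  ,  14.6 ]), array([-15.6,   0.3, -41.2]))
```

Request:
arm_command(
  gripper=[0,0,0,0,0],
  slide=[
    [-1.9,-5,2],
    [-3.7,-10,5],
    [-5.6,-15,8],
    [-7.5,-20,11.5],
    [-9.3,-25,14.6],
  ],
  turn=[
    [-3,0,-8.2],
    [-6.2,0,-16.4],
    [-9.3,0,-24.7],
    [-12.4,0.2,-33],
    [-15.6,0.3,-41.2],
  ],
)

```text
clock: 13.05
position: [0.4963, -0.0167, 0.2501]
tool_rot: [-3.138, -0.001, 0.04]
force: [0.9, -1.6, -0.1]
grip_width: 0.0001
```

```bash
python3 log.py; python3 - <<'E'
from go import *
Q=R.from_euler('xyz',[np.pi,0,.04])
print(rel([.497,-.018,.2],Q),rel([.497,-.018,.078],Q),rel([.586,-.0145,.078],Q))
E
```

```text
13.05 [ 0.323  0.329 -0.509  1.89   0.189  0.968 -1.802] [ 0.4963 -0.0167  0.2501] [-3.138e+00 -1.000e-03  4.000e-02] [ 0.9 -1.6 -0.1]
(array([0.06, 0.15, 5.01]), array([-0.2, -0.1,  0. ])) (array([ 0.04,  0.19, 17.21]), array([-0.2, -0.1,  0. ])) (array([ 8.95,  0.2 , 17.22]), array([-0.2, -0.1,  0. ]))
```

Request:
arm_command(
  gripper=[0,0,0,0,0],
  slide=[
    [0,0.1,4],
    [0,0.2,9],
    [0,0.2,13.5],
    [0,0.2,17],
    [0,0.2,17.2],
  ],
  turn=[
    [0,0,0],
    [0,0,0],
    [0,0,0],
    [0,0,0],
    [0,0,0],
  ],
)

```text
clock: 13.68
position: [0.4949, -0.0193, 0.0769]
tool_rot: [-3.136, 0.004, 0.037]
force: [-0.1, 0.5, 0.3]
grip_width: -0.0
```

Request:
arm_command(
  gripper=[0,0,0,0,0],
  slide=[
    [1.5,0,0],
    [3.2,0,0],
    [4.9,0,0],
    [6.6,0,0],
    [8,0,0],
  ],
  turn=[
    [0,0,0],
    [0,0,0],
    [0,0,0],
    [0,0,0],
    [0,0,0],
  ],
)

```text
clock: 14.3
position: [0.5774, -0.0169, 0.0801]
tool_rot: [-3.137, -0.002, 0.035]
force: [-1.2, -0.1, -1.6]
grip_width: -0.0
```

```bash
python3 log.py
```

```text
14.3 [ 0.21   0.673 -0.4    1.828  0.372  0.712 -1.931] [ 0.5774 -0.0169  0.0801] [-3.137e+00 -2.000e-03  3.500e-02] [-1.2 -0.1 -1.6]
```

Request:
arm_command(
  gripper=[0,0,0],
  slide=[
    [0.4,0,0],
    [0.8,0,0],
    [0.8,0,0],
  ],
  turn=[
    [0,0,0],
    [0,0,0],
    [0,0,0],
  ],
)

```text
clock: 14.68
position: [0.5844, -0.0169, 0.0788]
tool_rot: [-3.137, -0.001, 0.035]
force: [0.3, -0.0, -0.4]
grip_width: 0.0001
```

```bash
python3 log.py
```

```text
14.675 [ 0.208  0.684 -0.398  1.809  0.372  0.722 -1.928] [ 0.5844 -0.0169  0.0788] [-3.137e+00 -1.000e-03  3.500e-02] [ 0.3 -0.  -0.4]
```

Request:
arm_command(
  gripper=[0,0,0,0],
  slide=[
    [0.3,0,0],
    [0.6,0,0],
    [0.8,0,0],
    [0.8,0,0],
  ],
  turn=[
    [0,0,0],
    [0,0,0],
    [0,0,0],
    [0,0,0],
  ],
)

```text
clock: 15.18
position: [0.5888, -0.0169, 0.0781]
tool_rot: [-3.138, 0.007, 0.035]
force: [-26.2, -0.9, 16.4]
grip_width: -0.0
```

```bash
python3 log.py;python3 - <<'E'
import cv2,numpy as np
from crop import tile
from workcell import vision
w=vision.grab_frame("wrist");s=vision.grab_frame("scene")
cv2.imwrite('pics/m6.png',np.hstack([w,np.pad(tile(s,(250,185),70,96,4),((0,0),(0,0),(0,0)))]))
E
```

```text
15.175 [ 0.206  0.693 -0.398  1.791  0.37   0.739 -1.924] [ 0.5888 -0.0169  0.0781] [-3.138  0.007  0.035] [-26.2  -0.9  16.4]
```

View pics/m6.png

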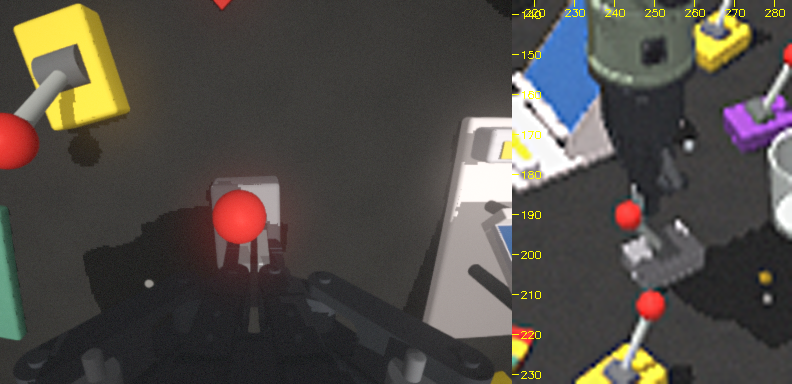

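The lever is at its stop, leaning away from the robot (ball at scene (243,190)), and the force rose to 26 N. Back off and rise.

Request:
arm_command(
  gripper=[0,0,0,0,0],
  slide=[
    [-1,0,0],
    [-3,0,0],
    [-4.5,0,-2],
    [-5,0,-7],
    [-5,0,-13],
  ],
  turn=[
    [0,0,0],
    [0,0,0],
    [0,0,0],
    [0,0,0],
    [0,0,0],
  ],
)

```text
clock: 15.9
position: [0.5417, -0.019, 0.2098]
tool_rot: [-3.137, 0.0, 0.035]
force: [-0.1, -0.7, 0.2]
grip_width: -0.0003
```

Request:
arm_command(
  gripper=[0,0,0,0,0],
  slide=[
    [-1,0,-5],
    [-4,0,-9],
    [-7,0,-12],
    [-10,0,-12],
    [-10,0,-12],
  ],
  turn=[
    [0,0,0],
    [0,0,0],
    [0,0,0],
    [0,0,0],
    [0,0,0],
  ],
)

```text
clock: 16.52
position: [0.4413, -0.0234, 0.3294]
tool_rot: [-3.138, -0.002, 0.035]
force: [0.3, 1.5, 1.1]
grip_width: -0.0002
```

```bash
python3 log.py;python3 - <<'E'
import cv2,numpy as np
from crop import tile
from workcell import vision
from geo import *
s=vision.grab_frame("scene");t=vision.grab_frame("top")
for n,i in(("scene",s),("top",t)):
    m=vision.camera_model(n)
    for th in (.9,1.0):
        a=th-.5;print(n,th,proj(m,base(.5716,-.0153,.0425,[[.08*np.sin(a),0,.022+.08*np.cos(a)]])).round(1))
    h=cv2.cvtColor(i,cv2.COLOR_BGR2HSV);k=((h[...,0]<6)|(h[...,0]>175))&(h[...,1]>180)&(h[...,2]>120)
    _,_,st,c=cv2.connectedComponentsWithStats(k.astype(np.uint8));print([c[j].round(1).tolist() for j in range(1,len(st)) if st[j,4]>25])
cv2.imwrite('pics/m7.png',np.hstack([cv2.resize(s,(400,300)),cv2.resize(t,(400,300))]) if 0 else np.vstack([tile(s,(256,170),200,75,4),tile(t,(270,190),200,75,4)]))
E
```

```text
16.525 [ 0.406  0.147 -0.542  1.9    0.081  1.115 -1.702] [ 0.4413 -0.0234  0.3294] [-3.138e+00 -2.000e-03  3.500e-02] [0.3 1.5 1.1]
scene 0.9 [[245.  188.1]]
scene 1.0 [[243.3 189.4]]
[[285.3, 150.4], [321.6, 186.4], [243.6, 190.2], [249.2, 212.9], [211.2, 218.4], [221.8, 272.0]]
top 0.9 [[260.9 181.1]]
top 1.0 [[260.8 179.1]]
[[263.6, 143.2], [226.2, 166.9], [216.0, 265.1], [350.5, 275.3]]
```

View pics/m7.png

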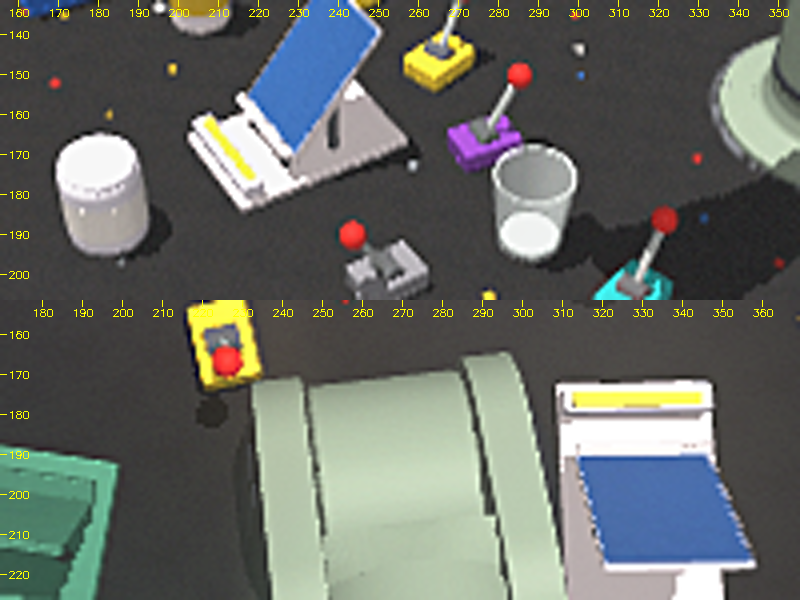

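```bash
python3 -c "
from workcell import job_done; print(job_done())"
```

```text
the job is handed in; nothing more can be done
None
```

The panel now lies on the white viewing desk with its blue side up. The lamp lever is pushed fully over, away from the robot. I handed the job in at about 16.6 s, and job_done() gave no verdict.

**Panel:** I gripped it by its free top corner, turned it over in the air and lowered it onto the ledge until it touched at about 19 N. I then eased it against the slope and let go. After release, the camera fit put it about 2 mm off the proper spot and within 0.5° of square. The wrist view showed it flush against the plate, and it was still in place in the last pictures.

**Lamp:** I pushed the grey switch's lever until it met its stop at about 26 N in the push direction, then backed off. The red ball then showed at scene pixel (243.6, 190.2). I expected (243.3, 189.4) for fully on.

**Checks:**
- The arm stands clear above the bench with no contact force.
- The last crops show the cup, desk, white-labelled tin and the other switches in view where they were. The other bystanders were not in those crops, but nothing was commanded near them.
- The top camera could not confirm the lever, because the arm hid it.
- Early in the run joint 2 read -0.302 against its -0.3 limit for a moment. I moved it away at the next step.

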